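Make up two chair-repair kits

TASK

Make up the two repair kits in the shallow wooden trays. The tray with three bays gets the tape measure, the wood offcut and one of the two hardwood wedges; the tray with two bays gets the sanding block and the other wedge. Put one thing in each bay, whichever bay you like, resting flat on the tray floor the same way up as it lies now, and leave the round wax tin where it is.

Things in the scene. Friction and masses are not known exactly. Their poses are not given: they have to be found in the camera images.
- tray_three: The longer of the two low open plywood trays: 130 (x) x 230 (y) x 14 mm high, divided into three equal bays by two dividers. Origin: centre of its underside; fixed. x points away from the robot, y along the row of bays, z up. Floor top at z = 4 mm, walls 5 mm thick, their tops at 14 mm. Each bay: 120 (x) x 70 mm (y) inside; bay centres at x = 0, y = -75, 0 and +75 mm.
- tray_two: The shorter tray of the same make: 130 (x) x 171 (y) x 14 mm high, divided into two equal bays by one divider. Origin: centre of its underside; fixed. x points away from the robot, y along the row of bays, z up. Floor top at z = 4 mm, walls 5 mm thick, their tops at 14 mm. Each bay: 120 (x) x 78 mm (y) inside; bay centres at x = 0, y = -41.5 and +41.5 mm.
- wedge_1: Brown hardwood caning wedge lying flat, 22 (x) x 90 (y) x 12 mm at its thick end, tapering in height along y. Origin at the centre of its underside, z up. Grip it across x (its sides are parallel). Same as wedge_2; they are interchangeable.
- wedge_2: The second wedge, identical to wedge_1: 22 (x) x 90 (y) x 12 mm, origin at the centre of its underside, z up. Grip it across x.
- sanding_block: Brown cork sanding block, 59 (x) x 101 (y) x 32 mm high, origin at the centre of its underside, z up. Grip it across x.
- tape_measure: Yellow and black pocket tape measure standing on its base, 32 (x) x 74 (y) x 58 mm high, origin at the centre of its underside, z up. Grip it across x.
- offcut: Small pale softwood offcut lying flat, 36 (x) x 50 (y) x 9 mm high, origin at the centre of its underside, z up. Grip it across x.
- wax_tin: Round brown-lidded tin, 78 mm across, 27 mm high, origin at the centre of its underside. Loose; belongs to neither kit and stays where it is.

How it is judged (in metres and radians):
At the end, for the whole second after the job is handed in: Tape measure, offcut, one wedge in the three-bay tray; sanding block, other wedge in the two-bay tray; one in each bay (centre within 30 mm of bay centre along tray y, 40 mm along x), underside within 5 mm of the floor, tilt under 0.12 rad, at rest; wax tin within 30 mm of its start (x of tape_measure in the frame of tray_three between -0.04 and 0.04 m and y of tape_measure in the frame of tray_three between -0.103 and 0.103 m and z of tape_measure in the frame of tray_three between 0 and 0.009 m and angle between each of tape_measure, offcut, sanding_block's own z axis and vertical below 0.12 rad and x of offcut in the frame of tray_three between -0.04 and 0.04 m and y of offcut in the frame of tray_three between -0.103 and 0.103 m and z of offcut in the frame of tray_three between 0 and 0.009 m and x of sanding_block in the frame of tray_two between -0.04 and 0.04 m and y of sanding_block in the frame of tray_two between -0.073 and 0.073 m and z of sanding_block in the frame of tray_two between 0 and 0.009 m and (((x of wedge_1 in the frame of tray_three between -0.04 and 0.04 m and y of wedge_1 in the frame of tray_three between -0.103 and 0.103 m and z of wedge_1 in the frame of tray_three between 0 and 0.009 m and angle between wedge_1's own z axis and vertical below 0.12 rad) and (x of wedge_2 in the frame of tray_two between -0.04 and 0.04 m and y of wedge_2 in the frame of tray_two between -0.073 and 0.073 m and z of wedge_2 in the frame of tray_two between 0 and 0.009 m and angle between wedge_2's own z axis and vertical below 0.12 rad)) or ((x of wedge_2 in the frame of tray_three between -0.04 and 0.04 m and y of wedge_2 in the frame of tray_three between -0.103 and 0.103 m and z of wedge_2 in the frame of tray_three between 0 and 0.009 m and angle between wedge_2's own z axis and vertical below 0.12 rad) and (x of wedge_1 in the frame of tray_two between -0.04 and 0.04 m and y of wedge_1 in the frame of tray_two between -0.073 and 0.073 m and z of wedge_1 in the frame of tray_two between 0 and 0.009 m and angle between wedge_1's own z axis and vertical below 0.12 rad))) and (y of wedge_1 in the frame of tray_three between -0.105 and -0.045 m or y of wedge_2 in the frame of tray_three between -0.105 and -0.045 m or y of tape_measure in the frame of tray_three between -0.105 and -0.045 m or y of offcut in the frame of tray_three between -0.105 and -0.045 m) and (y of wedge_1 in the frame of tray_three between -0.03 and 0.03 m or y of wedge_2 in the frame of tray_three between -0.03 and 0.03 m or y of tape_measure in the frame of tray_three between -0.03 and 0.03 m or y of offcut in the frame of tray_three between -0.03 and 0.03 m) and (y of wedge_1 in the frame of tray_three between 0.045 and 0.105 m or y of wedge_2 in the frame of tray_three between 0.045 and 0.105 m or y of tape_measure in the frame of tray_three between 0.045 and 0.105 m or y of offcut in the frame of tray_three between 0.045 and 0.105 m) and (y of wedge_1 in the frame of tray_two between -0.0715 and -0.0115 m or y of wedge_2 in the frame of tray_two between -0.0715 and -0.0115 m or y of sanding_block in the frame of tray_two between -0.0715 and -0.0115 m) and (y of wedge_1 in the frame of tray_two between 0.0115 and 0.0715 m or y of wedge_2 in the frame of tray_two between 0.0115 and 0.0715 m or y of sanding_block in the frame of tray_two between 0.0115 and 0.0715 m) and linear speed of each of wedge_1, wedge_2, sanding_block, tape_measure, offcut below 0.02 m/s and distance of wax_tin from where it was at the start of the episode below 0.03 m); the robot touches nothing.
It also fails if it takes over 115 s, if anything falls off the work surface, if the arm or the gripper's body presses on something with over 40 N, if the wrist force passes 120 N, or if a joint passes its speed limit or range.

ROBOT

A 6-joint arm with a two-finger parallel gripper is mounted at the origin on a cart in front of the work surface, level with it; the furniture and walls round the work are solid. World frame = base frame: x ahead of the robot, y to its left, z up, the work surface at z = 0. Lengths are in mm, angles in rad, forces in N, time in s.
With the tool pointing down it reaches from about 375 to 975 mm from the base axis. Payload 3.8 kg.
Tool frame: the origin (TCP) lies midway between the tips of the shut fingers; the grasp point (between the pads) lies 19 mm behind it; z points along the fingers, y is the line along which they close (so a half turn about z gives the same grasp; the last joint's range is limited). The gripper opens to 88 mm and grips with 3 to 60 N. Pads are 18 mm wide; open, the fingers measure 123 mm over their backs; the gripper's body (75 mm by 187 mm) begins 45 mm behind the grasp point.
Start: joints at [1.282, 0.264, 1.604, -0, 1.274, -0.037], TCP at [168.172, 653.709, 199.406] pointing down, gripper open.
Joint ranges: [-2.63, 2.63], [-0.94, 2.18], [0.31, 2.57], [-1.31, 4.45], [0, 2.66], [-2.55, 2.55]. Speed limits (rad/s): [2.57, 2.57, 3.14, 3.14, 3.14, 3.14].

INTERFACE

Orientations are given as a rotation vector (axis times angle).
In Python, from bench import robot gives the robot as it stands. Calls block until the motion is done:
- robot.move_to(position, orientation): joint-space move of the TCP to a pose.
- robot.move_straight(position, attitude=None, vel=150): straight line of the TCP; attitude=None keeps the orientation; vel is the mean speed in mm/s.
- robot.movej(angles): joint-space move.
- robot.gripper_to(opening): opening from 0.0 (shut) to 1.0 (fully open); the grip force is fixed at half the most; returns when the fingers have stopped.
- robot.pause(seconds).
- robot.inverse_kinematics(position, orientation): joint angles nearest the present ones, or None.
- robot.camera(name): name is "scene" or "side" or "wrist"; returns a dict with "image" (400x640x3 uint8, red, green, blue), "K" (3x3 intrinsics, pixels), "rvec" (rotation vector, rad) and "tvec" (3), from world to camera coordinates, as OpenCV has them; the wrist camera has in their place "mount" (4x4, takes a point from camera to tool coordinates, whose origin is the TCP and whose axes are the flange's). Camera axes: x right, y down, z forward; pixel columns grow to the right and rows downward; lengths in mm; the calibration is good to about 2 mm. A picture is of the moment at which its call begins: read the wrist's pose just before it. There is no depth.
A pose or a line that the arm cannot do raises robot.IKError and nothing moves.
- robot.job_done(): hands the job in; it is judged then, once.
Readings, each from a call of its own:
- robot.read_time(): time.
- robot.read_q(): joint angles.
- robot.read_dq(): joint speeds.
- robot.read_tau(): joint torques, N m.
- robot.read_tool_pos(): TCP position.
- robot.read_tool_rot(): TCP orientation.
- robot.read_force(): force on the tool from outside, world axes, zero at the start.
- robot.read_torque(): the same for the moment, N m.
- robot.read_width(): opening from 0.0 (shut) to 1.0 (fully open).
- robot.read_finger_force(): force on a finger pad.
Only numpy, scipy, OpenCV 4.12 (cv2) and the standard library are available. Lean on these libraries where they do the work, as an engineer would, in place of code of your own. Each camera call takes 0.05 s, during which the arm holds its last target. There are 200 camera calls.

## Working session

There is one attempt and no reset: what is moved stays moved. The work goes in short steps, each a Python script; the robot and the scene stay as the last script left them, time stands still between calls to the robot, and variables do not carry over. Pictures are saved under pics/ and viewed, at most 14 in all, crops included, and the job is handed in when it is done.

```bash
mkdir -p pics; python3 - <<'E'
from bench import robot
import cv2,numpy as np
for n in ["scene","side","wrist"]:
    c=robot.camera(n); cv2.imwrite(f"pics/{n}0.png",c["image"][:,:,::-1])
    print(n,c["K"].tolist(),[np.round(c[k],4).tolist() for k in c if k not in("image","K")])
print(robot.read_tool_pos(),robot.read_tool_rot(),robot.read_time())
E
```

```text
scene [[453.2496933746131, 0.0, 320.01331267368784], [0.0, 453.2496933746131, 204.53660864558313], [0.0, 0.0, 1.0]] [[1.8649, -1.0561, 0.6157], [-242.5118, 290.7987, 494.0262]]
side [[504.4302072117339, 0.0, 323.73186265996134], [0.0, 504.4302072117339, 191.1797992545637], [0.0, 0.0, 1.0]] [[1.2958, 1.9121, -1.1167], [159.9078, -241.6099, 1686.0474]]
wrist [[282.5333644077738, 0.0, 317.11684614462325], [0.0, 282.5333644077738, 205.91626588290097], [0.0, 0.0, 1.0]] [[[0.0003, -0.9479, -0.3187, 82.2459], [1.0, 0.0004, -0.0001, -1.4951], [0.0003, -0.3187, 0.9479, -184.7308], [0.0, 0.0, 0.0, 1.0]]]
[167.99171748 653.09491899 198.35207458] [-3.94386395e-01 -3.11644588e+00  2.82822825e-03] 0.15
```

View pics/scene0.png

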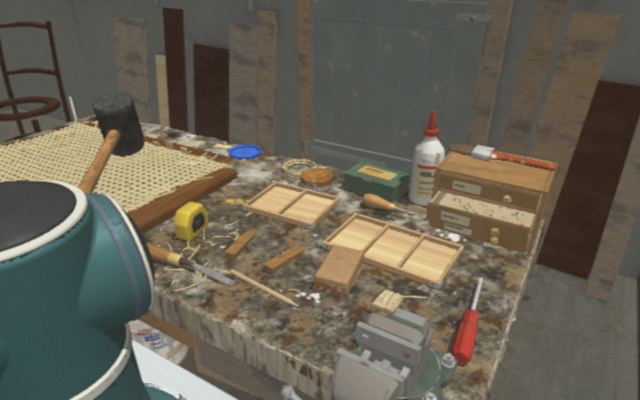

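View pics/side0.png

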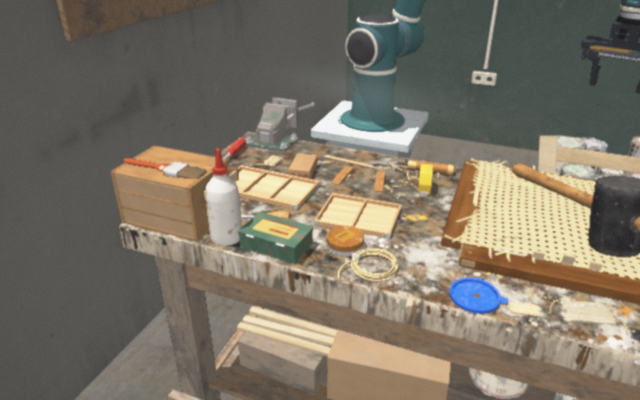

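Scene: yellow tape at (190,220), wedges at (240,243) and (284,260), sanding block (338,268), offcut (387,299), two-bay tray (291,204), three-bay tray (393,247), wax tin (317,175). The side view agrees.

```bash
cat > h.py <<'E'
from bench import robot
import cv2,numpy as np
from scipy.spatial.transform import Rotation as R
def down(yaw):  # tool z down, tool x axis at angle yaw in world (tool y at yaw-90)
    c,s=np.cos(yaw),np.sin(yaw)
    return R.from_matrix(np.array([[c,s,0],[s,-c,0],[0,0,-1]])).as_rotvec()
def fixed(c): return R.from_rotvec(np.ravel(c["rvec"])).as_matrix().T, np.ravel(c["tvec"])
def ray(K,Rwc,o,uv,z=0):
    d=Rwc@np.linalg.inv(K)@np.array([uv[0],uv[1],1.0]); return o+d*(z-o[2])/d[2]
def snap(name):
    p=np.array(robot.read_tool_pos()); r=R.from_rotvec(robot.read_tool_rot()).as_matrix()
    c=robot.camera("wrist"); M=np.array(c["mount"])
    cv2.imwrite(f"pics/{name}.png",c["image"][:,:,::-1])
    np.savez(f"pics/{name}.npz",K=c["K"],R=r@M[:3,:3],o=p+r@M[:3,3],im=c["image"])
def wpt(name,uv,z=0):
    d=np.load(f"pics/{name}.npz"); return ray(d["K"],d["R"],d["o"],uv,z)
E
python3 - <<'E'
from h import *
c=robot.camera("scene"); Rw,t=fixed(c); o=-Rw@t; print(o)
for n,uv,z in [("tape",(190,220),30),("w1",(240,243),6),("w2",(284,260),6),("sand",(342,258),32),("off",(387,299),9),("t2",(291,204),9),("t3",(393,247),9),("tin",(317,175),27),("mallet/frame edge",(235,180),30),("vise",(395,330),60),("bottle",(425,200),0),("box",(375,193),0)]:
    print(n,ray(c["K"],Rw,o,uv,z).round())
E
```

```text
[-121.69084158 -357.34937953  494.90448919]
tape [402. 259.  30.]
w1 [417. 146.   6.]
w2 [415.  43.   6.]
sand [443. -61.  32.]
off [ 410. -161.    9.]
t2 [589. 146.   9.]
t3 [ 550. -112.    9.]
tin [712. 153.  27.]
mallet/frame edge [586. 300.  30.]
vise [ 304. -215.   60.]
bottle [773. -96.   0.]
box [746.  16.   0.]
```

```bash
python3 - <<'E'
from h import *
for n,p in [("a",(470,190,250)),("b",(470,-80,250))]:
    robot.move_to(p,down(np.pi)); snap(n)
    im=np.load(f"pics/{n}.npz")["im"]
    cv2.imwrite(f"pics/{n}_v.png",cv2.resize(im[:,:,::-1],(800,500),interpolation=cv2.INTER_CUBIC))
    print(np.load(f"pics/{n}.npz")["o"],robot.read_time())
E
```

```text
[387.27680659 188.82666687 434.68653999] 2.25
[387.55427863 -81.02899341 434.71085069] 3.35
```

View pics/a_v.png

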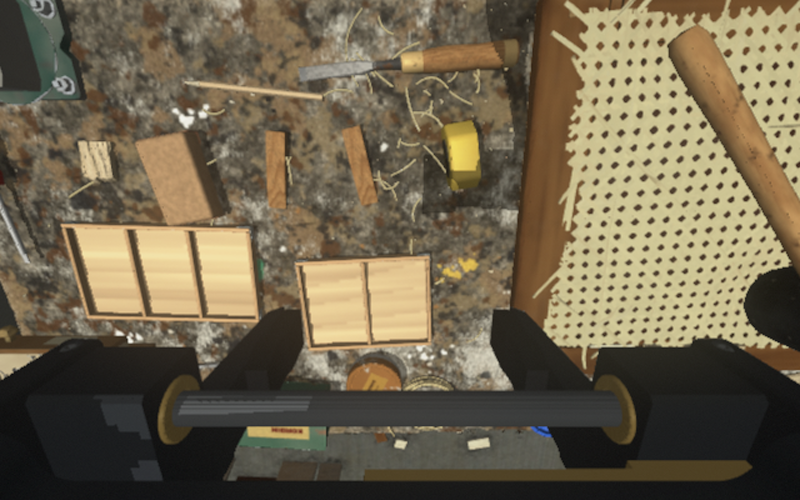

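View pics/b_v.png

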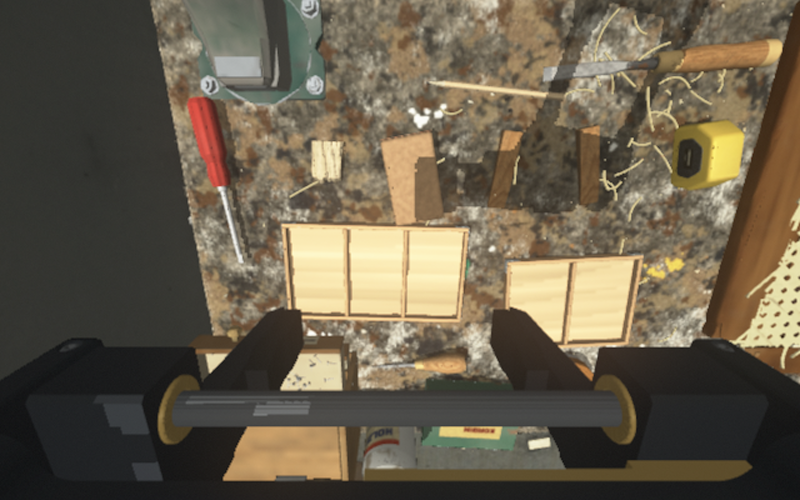

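Wrist views (robot side at top, +y right): offcut, block, two wedges and tape in a row, with the trays in front of them. Enlarging.

```bash
python3 - <<'E'
import cv2
a=cv2.imread("pics/a.png");b=cv2.imread("pics/b.png")
f=lambda i,x,y,w,h:cv2.resize(i[y:y+h,x:x+w],None,fx=4,fy=4,interpolation=cv2.INTER_CUBIC)
cv2.imwrite("pics/ca.png",f(a,200,90,200,85)); cv2.imwrite("pics/cb.png",f(b,215,100,200,165)[:,:]); cv2.imwrite("pics/cc.png",f(a,220,190,140,100))
E
```

```text
(no output)
```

View pics/ca.png

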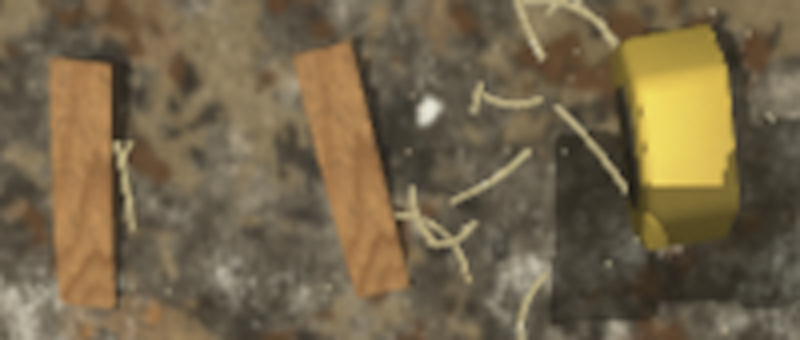

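View pics/cb.png

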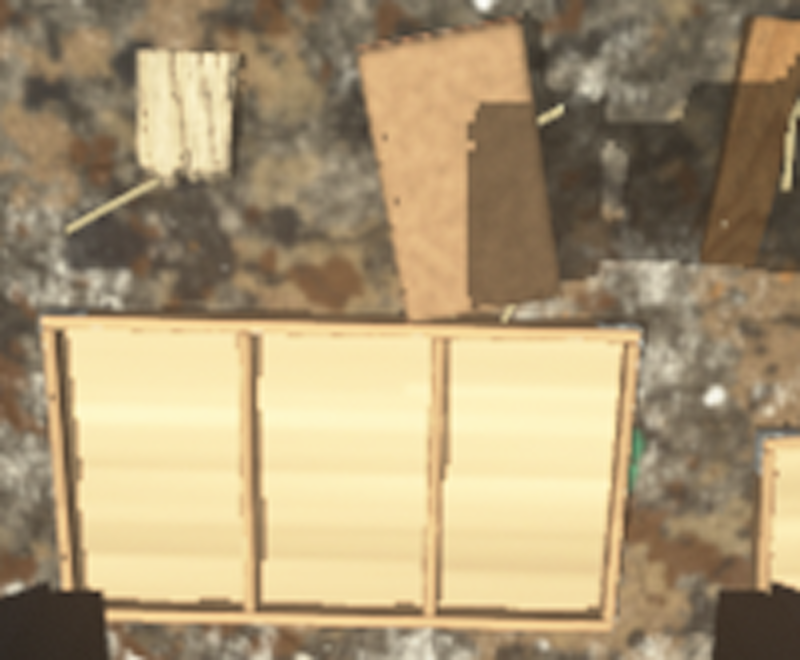

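View pics/cc.png

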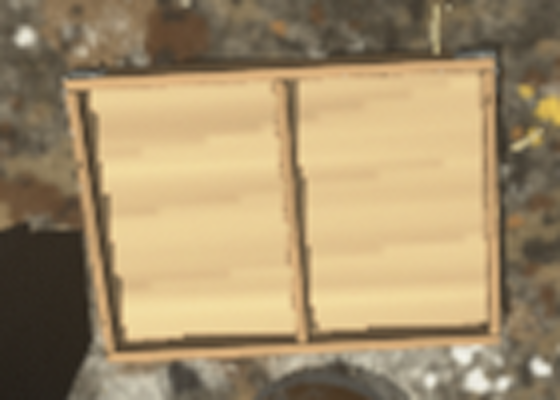

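```bash
cat > m.py <<'E'
from h import *
def pts(n,x0,y0,L,z): return np.array([wpt(n,(x0+(u-1.5)/4,y0+(v-1.5)/4),z)[:2] for u,v in L])
def rep(nm,P):
    # corners order TL,TR,BR,BL in the image; long axis direction (image down) 
    c=P.mean(0); d=(P[3]+P[2]-P[0]-P[1])/2; e=(P[1]+P[2]-P[0]-P[3])/2
    print(nm,c.round(1),"dx-len %.1f ang(deg) %.1f"%(np.hypot(*d),np.degrees(np.arctan2(d[1],d[0]))),"dy-len %.1f ang %.1f"%(np.hypot(*e),np.degrees(np.arctan2(e[1],e[0]))))
if __name__=="__main__":
    rep("w1",pts("a",200,90,[(50,60),(112,65),(114,306),(61,302)],6))
    rep("w2",pts("a",200,90,[(295,57),(350,42),(408,285),(358,297)],6))
    rep("tape58",pts("a",200,90,[(628,88),(724,83),(728,186),(640,186)],58))
    rep("tape40",pts("a",200,90,[(618,45),(712,27),(737,230),(655,248)],45))
    rep("off",pts("b",215,100,[(138,50),(238,52),(232,175),(140,175)],9))
    rep("sand",pts("b",215,100,[(362,48),(521,20),(557,293),(408,320)],32))
    rep("t3",pts("b",215,100,[(42,317),(640,328),(612,627),(66,618)],14))
    rep("t2",pts("a",220,190,[(67,80),(495,60),(499,340),(113,357)],14))
    print(wpt("a",(375/1.25,375/1.25),27))
E
python3 m.py
```

```text
w1 [423.1  46.4] dx-len 87.2 ang(deg) -4.6 dy-len 21.1 ang 85.7
w2 [418.4 146.1] dx-len 88.4 ang(deg) 12.8 dy-len 20.0 ang 103.9
tape58 [402.7 256.2] dx-len 31.2 ang(deg) 8.2 dy-len 29.4 ang 91.5
tape40 [404.5 258.8] dx-len 66.3 ang(deg) 12.4 dy-len 29.4 ang 101.3
off [ 411.4 -161.9] dx-len 43.7 ang(deg) -4.5 dy-len 34.9 ang 89.5
sand [430.8 -62.4] dx-len 94.8 ang(deg) 9.6 dy-len 54.5 ang 100.0
t3 [ 551.9 -108.5] dx-len 128.2 ang(deg) -1.5 dy-len 227.8 ang 89.0
t2 [593.8 149.4] dx-len 126.4 ang(deg) 3.2 dy-len 167.4 ang 92.9
[694.44686889 159.83599313  27.        ]
```

```bash
cat >> h.py <<'E'
T={3:(551.9,-108.5,np.radians(-1.2)),2:(593.8,149.4,np.radians(3.0))}
def bay(t,y,x=0):
    X,Y,a=T[t]; return np.array([X+x*np.cos(a)-y*np.sin(a),Y+x*np.sin(a)+y*np.cos(a)]),a
def st(s): print(s,"t%.1f"%robot.read_time(),np.round(robot.read_tool_pos(),1),"w%.1f"%(robot.read_width()*88),"F",np.round(robot.read_force(),1),"ff",np.round(robot.read_finger_force(),1),flush=True)
def pick(xy,yaw,tip,w,lift=90):
    robot.gripper_to(min(1,(w+28)/88)); robot.move_to((*xy,110),down(yaw))
    robot.move_straight((*xy,tip+20)); robot.move_straight((*xy,tip),vel=40); st("at")
    robot.gripper_to(0); st("grip"); robot.move_straight((*xy,lift+tip)); st("lift")
def place(t,y,tip,rel,yaw0,lift=90,gap=1.5):
    xy,a=bay(t,y); z=tip+4+gap
    robot.move_to((*xy,lift+tip),down(yaw0+a)); robot.move_straight((*xy,z+15)); robot.move_straight((*xy,z),vel=30); st("down")
    robot.gripper_to(rel/88); st("open"); robot.move_straight((*xy,110)); 
E
python3 - <<'E'
from h import *
for n,uv,z in [("b",(215/1.25,90/1.25),100),("b",(275/1.25,90/1.25),100),("b",(275/1.25,90/1.25),150),("b",(325/1.25,95/1.25),10),("a",(520/1.25,180/1.25),20)]: print(z,wpt(n,uv,z).round())
p=np.pi; r=np.radians
pick((423.1,46.4),p+r(-4.5),2.5,22)
E
```

```text
100 [ 348. -237.  100.]
100 [ 348. -186.  100.]
150 [ 354. -170.  150.]
10 [ 342. -159.   10.]
20 [432. 332.  20.]
at t6.2 [422.9  46.4   2.3] w49.8 F [ 0.3  0.2 -0.6] ff 0.0
grip t7.1 [423.1  46.4   2.5] w-0.0 F [-0.1  0.7  0.2] ff 0.0
lift t7.8 [422.4  46.4  91.8] w0.7 F [ 0.9  0.4 -0.8] ff 0.0
```

Gripper shut on nothing; look.

```bash
python3 - <<'E'
from h import *
robot.move_to((470,60,200),down(np.pi)); snap("d")
im=cv2.imread("pics/d.png"); cv2.imwrite("pics/d_v.png",cv2.resize(im,(800,500),interpolation=cv2.INTER_CUBIC))
E
```

```text
(no output)
```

View pics/d_v.png

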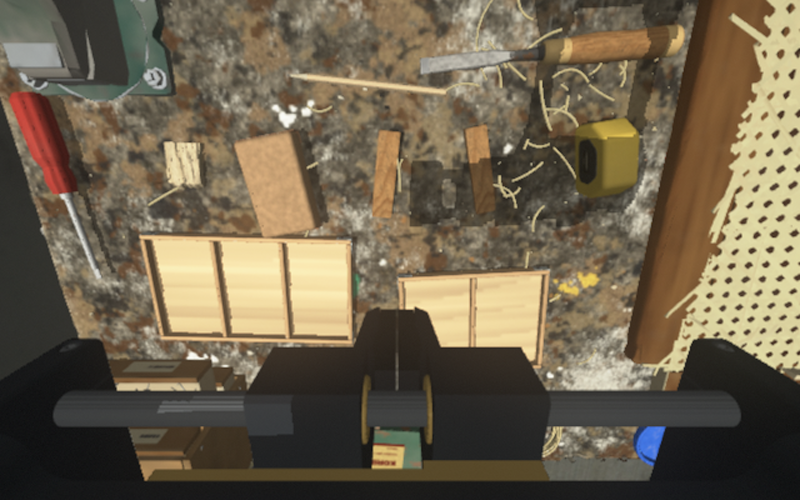

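```bash
python3 - <<'E'
from h import *
from m import rep
c=robot.camera("wrist"); M=np.linalg.inv(np.array(c["mount"]))
for z in (0,-19): q=c["K"]@(M[:3,:3]@[0,0,z]+M[:3,3]); print(q[:2]/q[2]*1.25)
P=lambda L,z:np.array([wpt("d",(u/1.25,v/1.25),z)[:2] for u,v in L])
rep("w1",P([(379,130),(401,131),(393,217),(372,216)],6))
rep("w2",P([(466,127),(487,125),(495,212),(474,214)],6))
rep("t3",P([(140,236),(353,239),(354,343),(161,338)],14))
rep("t2",P([(398,279),(550,269),(544,367),(400,372)],14))
rep("off",P([(164,142),(200,142),(202,184),(166,184)],9))
rep("sand",P([(235,143),(293,131),(320,223),(268,236)],32))
print(robot.read_tool_pos(), R.from_rotvec(robot.read_tool_rot()).as_matrix().round(3))
s=robot.camera("scene"); cv2.imwrite("pics/s1.png",cv2.resize(s["image"][190:310,170:400,::-1],None,fx=3,fy=3,interpolation=cv2.INTER_CUBIC))
E
```

```text
[399.37675972 291.53286674]
[399.66243551 306.54152705]
w1 [422.9  47.5] dx-len 88.4 ang(deg) -5.6 dy-len 22.5 ang 87.4
w2 [418.8 146.1] dx-len 89.6 ang(deg) 9.7 dy-len 21.8 ang 95.4
t3 [ 552.3 -106.1] dx-len 127.9 ang(deg) -1.7 dy-len 230.7 ang 88.8
t2 [593.9 148.2] dx-len 126.6 ang(deg) 3.0 dy-len 173.9 ang 93.2
off [ 410.9 -161.2] dx-len 42.2 ang(deg) -8.1 dy-len 37.0 ang 90.0
sand [430.2 -56.8] dx-len 91.9 ang(deg) 12.6 dy-len 56.6 ang 102.5
[467.90720233  59.77955892 197.32955801] [[-1.     0.    -0.005]
 [ 0.     1.    -0.   ]
 [ 0.005 -0.    -1.   ]]
```

View pics/s1.png

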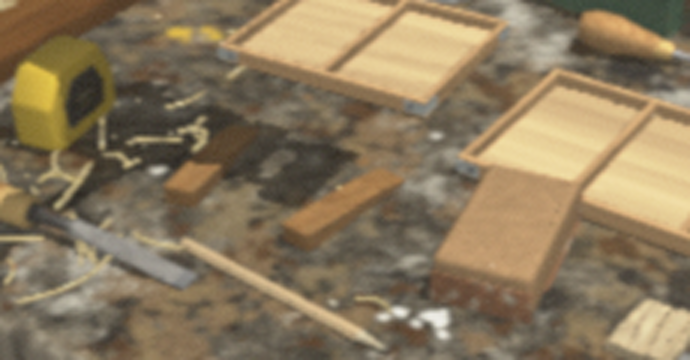

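The fingertips look shorter than the TCP suggests: they show at row 310, where the TCP projects to row 291. I'll find the table by touch at a clear spot.

```bash
python3 - <<'E'
from h import *
xy=(423,95)
robot.move_to((*xy,60),down(np.pi)); robot.move_straight((*xy,6))
robot.pause(.2); f0=robot.read_force()[2]
for z in np.arange(5,-19,-1.0):
    robot.move_straight((*xy,z),vel=40); f=robot.read_force()[2]
    if abs(f-f0)>4: break
st("touch"); print(z,f0,f)
robot.move_straight((*xy,60))
E
```

```text
touch t15.9 [422.9  95.  -18.1] w0.4 F [-1.2 -0.2  0.2] ff 0.0
-18.0 -0.20591372668012342 0.24265584888759642
```

```bash
python3 - <<'E'
from h import *
xy=(423,95)
robot.move_straight((*xy,-16)); f0=robot.read_force()[2]
for z in np.arange(-17,-45,-1.0):
    robot.move_straight((*xy,z),vel=40); f=robot.read_force()[2]
    if abs(f-f0)>4: break
st("touch"); print(z,f0,f)
robot.move_straight((*xy,60))
E
```

```text
touch t23.2 [423.3  95.  -38.9] w0.2 F [-3.7 -0.7 13. ] ff 6.3
-40.0 0.8925057250001004 12.964489496892469
```

The gripper really ends 38.5 mm above the reported TCP: touch, the pads' apparent spacing and the body edge all agree. I'll apply that offset and use it for picking.

```bash
sed -i 's/^def pick/OFF=38.5\ndef pick/; s/(\*xy,110)/(*xy,110-OFF)/g; s/(\*xy,tip+20)/(*xy,tip+20-OFF)/; s/(\*xy,tip),vel/(*xy,tip-OFF),vel/; s/lift+tip)/lift+tip-OFF)/g; s/z=tip+4+gap/z=tip+4+gap-OFF/; s/lift=90/lift=60/g' h.py; python3 - <<'E'
from h import *
p=np.pi; r=np.radians
pick((423,47),p+r(-5),2.5,22)
E
```

```text
at t26.6 [422.8  46.9 -36.2] w49.9 F [ 1.2 -0.3  0.5] ff 0.0
grip t27.1 [423.2  47.  -35.8] w20.6 F [0.1 0.1 0.5] ff 29.9
lift t27.7 [422.9  47.   23.9] w20.8 F [ 0.6 -0.4 -0. ] ff 29.9
```

```bash
sed -i 's/551.9,-108.5/552,-107.3/; s/593.8,149.4/593.8,148.8/' h.py; python3 - <<'E'
from h import *
p=np.pi; r=np.radians
place(3,0,2.5,28,p)
pick((418.6,146.1),p+r(11.5),2.5,22)
if robot.read_width()*88>15: place(2,41.5,2.5,32,p)
E
```

```text
down t29.6 [ 551.9 -107.4  -30.6] w20.5 F [-0.3 -0.1  0. ] ff 29.9
open t29.9 [ 552.2 -107.3  -30.3] w27.7 F [ 0.3 -0.8 -0.4] ff 0.0
at t33.7 [418.4 146.1 -36.2] w49.9 F [-0.2  0.1  0.8] ff 0.0
grip t34.2 [418.8 146.2 -35.8] w20.5 F [0.3 0.  0.8] ff 30.0
lift t34.8 [418.5 146.1  23.8] w20.7 F [ 0.  -0.6 -0.5] ff 30.0
down t36.6 [591.6 190.3 -30.7] w20.9 F [ 0.3 -0.3 -1.4] ff 30.0
open t37.0 [591.8 190.3 -30.3] w31.8 F [0.4 0.6 0.8] ff 0.0
```

```bash
python3 - <<'E'
from h import *
p=np.pi; r=np.radians
pick((416,-161.5),r(-5),2.5,36)
if robot.read_width()*88>25:
    place(3,-75,2.5,46,p/2)
    pick((430.5,-60.5),p+r(10.5),18,59)
    if robot.read_width()*88>45: place(2,-41.5,18,72,p)
E
```

```text
at t42.0 [ 415.8 -161.4  -36.2] w64.3 F [ 0.2  0.3 -0.7] ff 0.0
grip t42.6 [ 416.1 -161.6  -35.9] w33.6 F [-0.1  0.2  1.3] ff 30.0
lift t43.2 [ 415.9 -161.4   23.8] w33.8 F [-0.   0.3 -0.8] ff 30.0
down t45.6 [ 550.4 -182.2  -30.6] w33.1 F [ 0.4  0.5 -0.3] ff 30.0
open t46.0 [ 550.6 -182.3  -30.4] w46.1 F [-0.9 -0.4 -0.3] ff 0.0
at t50.3 [430.3 -60.4 -20.7] w86.8 F [ 0.1 -0.1  0.6] ff 0.0
grip t50.9 [430.6 -60.5 -20.4] w57.6 F [0.6 0.1 0.9] ff 30.0
lift t51.4 [430.2 -60.4  39.2] w57.9 F [ 0.3  1.  -1.2] ff 30.0
down t53.4 [595.9 107.4 -15.2] w57.6 F [ 0.1 -0.7 -0.8] ff 30.0
open t53.8 [596.2 107.4 -14.7] w71.9 F [1.3 0.4 0.1] ff 0.0
```

```bash
python3 - <<'E'
from h import *
p=np.pi; r=np.radians
pick((404.5,258.5),p+r(11.5),25,26)
if robot.read_width()*88>20: place(3,75,25,60,p)
robot.move_to((440,20,200),down(p)); snap("e")
cv2.imwrite("pics/e_v.png",cv2.resize(cv2.imread("pics/e.png"),(800,500),interpolation=cv2.INTER_CUBIC))
s=robot.camera("scene"); cv2.imwrite("pics/s2.png",cv2.resize(s["image"][150:300,230:480,::-1],None,fx=3,fy=3,interpolation=cv2.INTER_CUBIC))
E
```

```text
at t57.2 [404.3 258.5 -13.7] w53.9 F [0.3 0.  0.2] ff 0.0
grip t57.7 [404.8 258.8 -13.2] w30.0 F [-0.9  1.4  1.3] ff 29.6
lift t58.2 [404.1 258.2  46.1] w29.7 F [-0.3  1.  -2.8] ff 29.6
down t60.6 [553.5 -32.4  -8.1] w29.5 F [ 0.7 -0.6 -2.5] ff 29.6
open t61.2 [553.6 -32.3  -7.9] w59.9 F [-0.2 -0.2  0.1] ff 0.0
```

View pics/e_v.png

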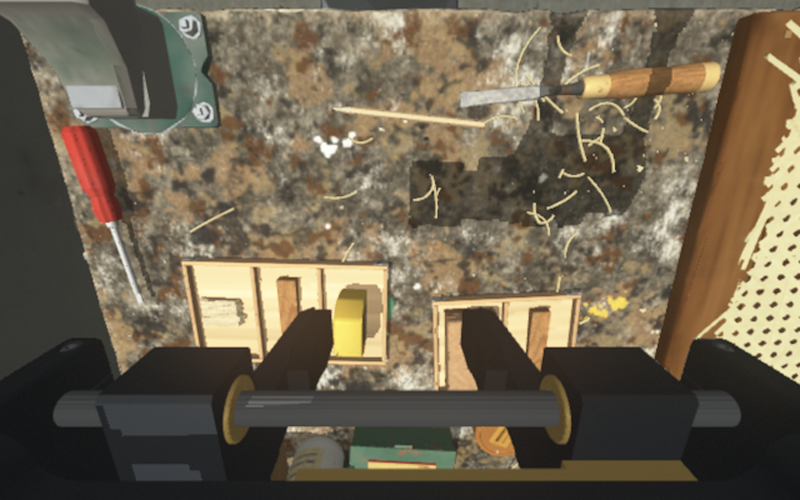

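View pics/s2.png

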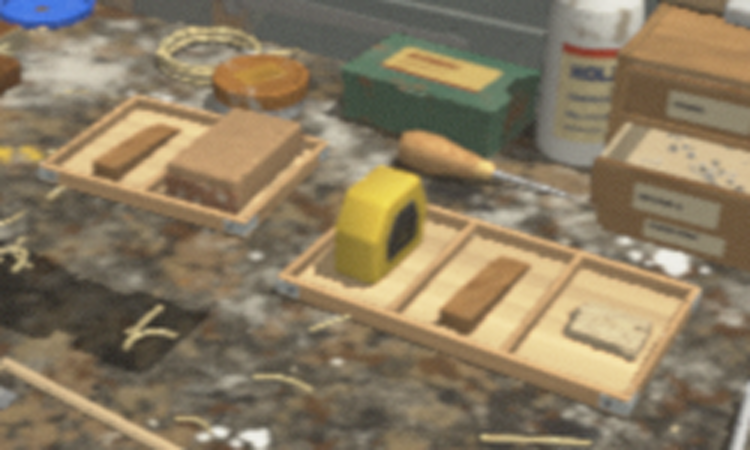

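Both views show all five parts flat in their own bays: offcut, wedge and tape in the long tray, block and wedge in the short one. The tin hasn't moved.

```bash
python3 -c "
from bench import robot
print(robot.job_done(), robot.read_time())"
```

```text
the job is handed in; nothing more can be done
the job is handed in; nothing more can be done
```

I made up both kits and handed the job in at about 62 s of the 115 s allowed; the final pictures show every part flat in its own bay and the wax tin where it was, but no verdict came back from the judge.

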